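# Clamp a housing in the tilted jig with the reversible ratchet

### The arm

A 6-joint arm with a two-finger parallel gripper is mounted at the origin on the work surface. World frame = base frame: x ahead of the robot, y to its left, z up, the work surface at z = 0. Lengths are in mm, angles in degrees, forces in N, time in s.
With the tool pointing down it reaches from about 350 to 850 mm from the base axis. Payload 8.1 kg.
Tool frame: the origin (TCP) lies on the mounting face of the last link; the fingertips stand 173 mm ahead of it and the grasp point (between the pads) lies 155 mm ahead of it; z points along the fingers, y is the direction in which the jaws open and shut (so a half turn about z gives the same grasp; the last joint's range is limited). The gripper opens to 85 mm and grips with 20 to 120 N. Pads are 22 mm wide; open, the fingers measure 114 mm over their backs; the gripper's body (76 mm by 85 mm) begins 54 mm behind the grasp point. The pads swing forward as they close: fully open they stand 13 mm farther back than shut.
Start: joints at [-73.362, 7.471, 85.268, -0, 87.261, -4.893], TCP at [220.23, -558.127, 404.692] pointing down, gripper open.
Joint ranges: [-169.43, 169.43], [-51.17, 129.36], [1.28, 143.12], [-76.62, 256.62], [0, 156.53], [-152.29, 152.29]. Speed limits (degrees/s): [136.94, 136.94, 159.86, 180, 180, 180].

### API

Orientations are given as [roll, pitch, yaw] about the fixed x, y, z axes, in that order (R = Rz(yaw) Ry(pitch) Rx(roll)).
In Python, from bench import * gives the robot as it stands.
- The arm moves only by the shell command python3 -m jog 'ROWS' [FORCE]. ROWS is JSON, a list of rows, each an object of numbers: "tx", "ty", "tz": the shift along the tool's x, y, z as a fraction of full scale; "ax", "ay", "az": the turn, a rotation vector about the tool's x, y, z as a fraction of full scale; "hand": the opening, from 0 (shut) to 1 (fully open). A call has 1 to 5 rows; each row is the pose to reach, as a shift and turn from the pose commanded when the call began, along the tool's axes at that moment; what a row does not reach only later rows make up. Full scale, the value 1, is 150 mm for a shift and 45 degrees for a turn. A row lasts 1/12 s, in which the tool goes at most 41.7 mm and 7.16 degrees, less where a joint would pass 70% of its speed; a pose out of reach is approached as far as the arm can. A call with a number of a shift or a turn outside -1 to 1 is refused whole. A call with a gripper value outside its range is refused whole. The fingers move at their own pace and stop on an object; FORCE is the grip in N (left out, the last holds). Time passes only in rows, so rows that repeat a pose let the fingers close. It gives the time, the measured TCP pose, the force and the opening at its end, in the units of the state.
- sense(): the state, without advancing time (a new reading comes with each control period).
- snapshot(name): name is "scene" or "top"; returns a dict with "pixels" (400x640x3 uint8, red, green, blue), "z_map" (400x640 float32, mm along the optical axis (not along the pixel's ray), 0 where there is no reading), "intrinsics" (3x3 intrinsics, pixels), "R" (3x3) and "t" (3): a world point X has camera coordinates R X + t. Camera axes: x right, y down, z forward; pixel columns grow to the right and rows downward; lengths in mm; the calibration is good to about 2 mm. A picture is of the moment at which its call begins.
- hand_in(): hands the job in, once; it reports no verdict.
The state is a dict: "time": time; "joint_pos": joint angles; "qd": joint speeds; "joint_efforts": joint torques, N m; "tool_pos": TCP position; "tcp_rot": TCP orientation; "ft_force": force on the tool from outside, world axes, zero at the start; "wrist_torque": the same for the moment, N m; "finger_gap": finger opening in mm.
Only numpy, scipy, OpenCV 4.12 (cv2) and the standard library are available. Lean on these libraries where they do the work, as an engineer would, in place of code of your own. Each camera call takes 0.05 s, during which the arm holds its last target.

### The job

The round aluminium housing in the tilted jig has to be clamped, but the ratchet is still set to loosen. Flip the ratchet's direction lever over to the robot's left, so that the handle drives clockwise, then swing the handle back and forth until the sliding jaw is fully closed on the housing. Leave the lever set to tighten, let go, and do not disturb the things lying around the jig.

Things in the scene. Friction and masses are not known exactly. Their poses are not given: they have to be found in the camera images.
- jig: Fixed jig: aluminium plate 255 x 200 mm sloping 30 degrees, low edge to the robot, on a dark foot plate 330 x 380 mm. Origin on the table below the ratchet axis; z up, x level, pointing uphill, y left. Plate normal = (-0.5, 0, 0.866), downhill = (-0.866, 0, -0.5) in this frame. Elsewhere: u = distance downhill from the ratchet axis, n = height square off the plate, left = +y.
- spindle (a point): Point on the plate's surface on the ratchet's axis (which is square to the plate), 160 mm above the jig's origin; axes as the jig. Here sits the steel ratchet wheel: 80 mm wide, 20 teeth (18 degrees each), n = 30 to 46 mm.
- lamp (a point): Middle of a level white lamp tube along the jig's y, 22 mm thick, 364 long, 102 mm toward the robot from the jig's origin and 298 mm above the table, on two posts at y = +-172 mm. It hangs almost above the lever's knob: reach under it with the tool tilted, leaning back to the robot, about square to the plate (30 degrees).
- handle (a joint): Handle angle, rad: 0 = straight downhill, toward the robot; positive = clockwise seen from above the plate, grip to the left; stops at +-0.6. Stays where left (friction 0.35 N m; about 1.2 N m, some 8 N at the grip, when driving the wheel). Driving the other way it clicks back freely over the teeth. Up to 18 degrees of each stroke are lost before a tooth catches.
- grip (a point): Centre of the handle's black round grip: 24 mm thick, from 122 to 212 mm out from the ratchet axis (point at 165), axis at n = 34 mm. Site x runs out along the handle, z square off the plate. Only the table and foot plate lie under it.
- pawl (a joint): Direction lever, rad, relative to the handle: -0.32 = over to the right, handle drives counter-clockwise (loosens), as found (-0.1 to -0.32); +0.32 = over to the left, drives clockwise (tightens). It snaps over a spring detent at 0 (1 to 3 N at its knob) and may stay at only 0.1 with a nose on top of a tooth until the handle moves.
- lever_knob (a point): Centre (n = 60 mm) of the upright round black knob, 14 mm thick, n = 44 to 74 mm, on the direction lever's end. The lever turns on the handle about a pin 52 mm out from the ratchet axis; the knob is 53 mm beyond it, 17 mm left or right of the handle's middle line. Lever top n = 45 mm, handle arm below it n = 28 mm.
- jaw (a joint): Travel of the sliding jaw (dark steel block 100 mm wide, 42 high, uphill of the wheel), m: 0 = open, 0.030 = pressed on the housing (hard stop: the handle then turns hard, and pushed on regardless the pawl jumps teeth, no harm). 10 mm per radian of the wheel. Starts between 0 and 0.008, stays where it is.
- clamped (a point): Centre of the housing to be clamped: aluminium, 64 mm round, 54 high, standing on the plate at u = -128 mm against a stop; fixed in its place.
- jaw_face (a point): Middle of the jaw's face that meets the housing.
- housing: Bystander: loose round aluminium housing, 64 mm wide, 54 high, origin under its centre.
- bin: Bystander: loose open red bin, 150 x 110 x 50 mm, origin under its centre.
- screwdriver: Bystander: loose screwdriver 190 mm long, lying along its x.
- meter: Bystander: loose bench meter, 90 x 170 x 48 mm, origin under its centre.

How it is judged (in metres and radians):
On the way, in this order (a step that is already met when the one before it is completed fails the run):
1. the direction lever is flipped to the left (tighten) while the jaw is still open (value of joint pawl above 0.06 rad and value of joint jaw below 0.02 m), for 0.2 s.
2. the jaw is closed on the housing (value of joint jaw above 0.0285 m), for 0.2 s.
At the end, for the whole second after the job is handed in: The jaw is within 1.5 mm of fully closed on the housing, the direction lever is still over to the left (tighten), the handle is at rest and let go (value of joint jaw above 0.0285 m and value of joint pawl above 0.06 rad and velocity of joint handle between -0.05 and 0.05 rad/s); the robot touches nothing.
It fails at once if a bystander is shifted by more than 30 mm (distance of any of housing, bin, screwdriver, meter from where it was at the start of the episode above 0.03 m).
It also fails if it takes over 58 s, if anything falls off the work surface, if the arm or the gripper's body presses on something with over 40 N, if the wrist force passes 120 N, or if a joint passes its speed limit or range.

## Working session

There is one attempt and no reset: what is moved stays moved. The work goes in short steps, Python scripts to look and compute and a shell command to move; the robot and the scene stay as the last step left them, time stands still between calls to the robot, and variables do not carry over. Pictures are saved under pics/ and viewed, and the job is handed in when it is done.

```bash
ls; mkdir -p pics
python3 - <<'E'
from bench import *
import cv2,numpy as np
print(sense())
for n in ("scene","top"):
    s=snapshot(n); np.savez(f"pics/{n}0.npz",**s)
    cv2.imwrite(f"pics/{n}0.png",s["pixels"][:,:,::-1]); print(s["intrinsics"],s["R"],s["t"])
E
```

```text
pics
{'time': 0.0, 'joint_pos': array([-7.33632722e+01,  7.51574964e+00,  8.53284666e+01,  7.27631572e-04,
        8.72607874e+01, -4.89446028e+00]), 'qd': array([ 0.00648923, -0.01926768, -0.010196  , -0.06003603,  0.04580988,
       -0.00676102]), 'joint_efforts': array([ 5.64682596e-04, -5.69391596e+01, -5.00558174e+01, -3.36506237e-04,
        1.48060906e-02,  3.43906152e-05]), 'tool_pos': array([ 220.15026178, -557.91379696,  403.6452309 ]), 'tcp_rot': array([-1.79895441e+02, -9.68305505e-03,  2.15311438e+01]), 'ft_force': array([-0.2967482 , -0.00460121,  0.09582122]), 'wrist_torque': array([ 0.03429519,  0.03408956, -0.00945248]), 'finger_gap': 85.35270198311711}
[[471.73050974   0.         314.75251225]
 [  0.         471.73050974 206.20083084]
 [  0.           0.           1.        ]] [[ 0.11397341  0.99336953  0.01506777]
 [ 0.75808354 -0.0771554  -0.64757732]
 [-0.64212102  0.08522922 -0.76185076]] [ -77.68603517 -316.22122634 1752.64437783]
[[486.85544988   0.         324.01749746]
 [  0.         486.85544988 200.88908215]
 [  0.           0.           1.        ]] [[ 0.00584754 -0.99953447  0.02994402]
 [-0.9834069  -0.01117764 -0.18106885]
 [ 0.18131926 -0.02838834 -0.98301446]] [ -34.99197813  582.14648876 1351.31557687]
```

View pics/scene0.png

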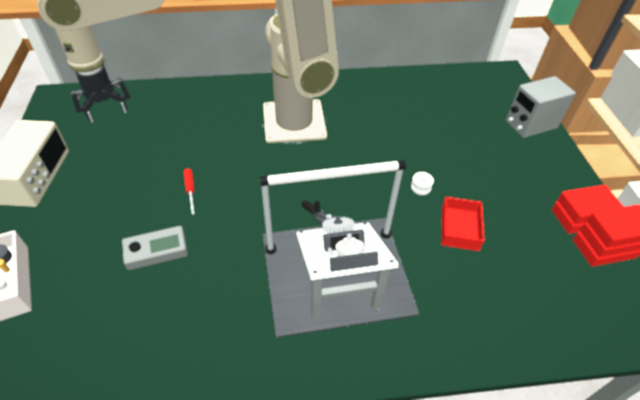

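View pics/top0.png

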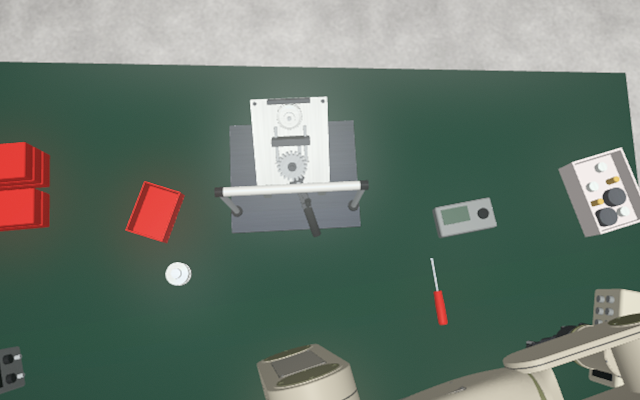

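The top view shows the jig with the wheel near (292,165), the lamp from (217,190) to (368,184), and the grip near (311,215), to the robot's right. Now I'll zoom in and measure.

```bash
cat > h.py <<'E'
import numpy as np,cv2
def load(f): 
    d=np.load(f); return {k:d[k] for k in d}
def ray(s,px):
    K,R,t=s["intrinsics"],s["R"],s["t"]
    d=R.T@np.linalg.inv(K)@np.array([px[0],px[1],1.]); o=-R.T@t; return o,d
def onz(s,px,z):
    o,d=ray(s,px); return o+d*(z-o[2])/d[2]
def onplane(s,px,p,n):
    o,d=ray(s,px); return o+d*(np.dot(p-o,n)/np.dot(d,n))
def two(s1,p1,s2,p2):
    o1,d1=ray(s1,p1);o2,d2=ray(s2,p2)
    A=np.stack([d1,-d2],1); x=np.linalg.lstsq(A,o2-o1,rcond=None)[0]
    a,b=o1+d1*x[0],o2+d2*x[1]; return (a+b)/2,np.linalg.norm(a-b)
def proj(s,X):
    c=s["R"]@np.asarray(X,float)+s["t"]; q=s["intrinsics"]@c; return q[:2]/q[2]
def pts(s):
    z=s["z_map"];v,u=np.mgrid[:400,:640];K=s["intrinsics"]
    c=np.stack([(u-K[0,2])/K[0,0]*z,(v-K[1,2])/K[1,1]*z,z],-1)
    return (c-s["t"])@s["R"]
E
python3 - <<'E'
from h import *
s=load("pics/top0.npz"); c=load("pics/scene0.npz")
cv2.imwrite("pics/topz.png",cv2.resize(s["pixels"][85:245,200:390,::-1],None,fx=4,fy=3.75,interpolation=cv2.INTER_CUBIC)[:600])
cv2.imwrite("pics/scz.png",cv2.resize(c["pixels"][150:300,250:430,::-1],None,fx=4,fy=4,interpolation=cv2.INTER_CUBIC))
P=pts(s);
# white lamp: z in 290..315
m=(s["z_map"]>0)&(P[...,2]>285)&(P[...,2]<320)&(P[...,0]>300)
m[:, :210]=0; m[:,375:]=0;m[:180]=0;m[200:]=0
q=P[m];print(len(q),q.mean(0),q[:,2].min(),q[:,2].max()); 
uv=np.argwhere(m);print(uv.min(0),uv.max(0))
mm=cv2.fitLine(q[:,:2].astype(np.float32),cv2.DIST_L2,0,.01,.01).ravel();print("lamp dir",mm,np.ptp(q@np.array([mm[0],mm[1],0])))
E
```

```text
1427 [566.59733643  54.19725367 305.90139222] 292.2999752919437 317.105088232451
[180 215] [196 368]
lamp dir [ 6.1921135e-02 -9.9808103e-01  5.6659735e+02  5.4197254e+01] 363.4056175108017
```

View pics/topz.png

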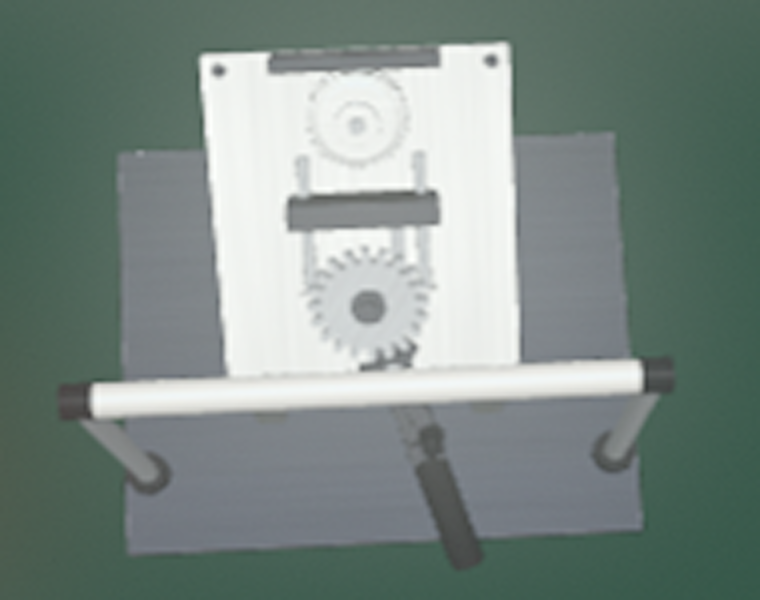

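View pics/scz.png

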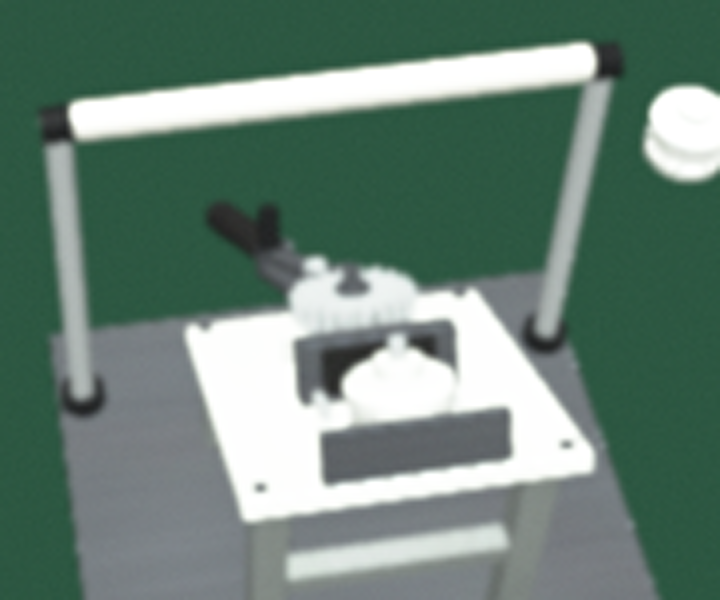

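Zoomed: wheel hub at top-pixel (292.3,166.6), knob at about (307.7,202), and the grip from (306.5,208) to (316,236). The knob sits right of the handle line. Next I compute the jig frame and the handle angle.

```bash
cat >> h.py <<'E'
YAW=np.deg2rad(3.55)
X=np.array([np.cos(YAW),np.sin(YAW),0]);Y=np.array([-np.sin(YAW),np.cos(YAW),0]);Z=np.array([0,0,1.])
N=-.5*X+.8660254*Z; D=-.8660254*X-.5*Z   # normal, downhill
O=np.array([566.6,54.2,0])+102*X; SP=O+160*Z
def pl(u,y,n): return SP+u*D+y*Y+n*N
def inpl(p): d=p-SP; return np.array([d@D,d@Y,d@N])
E
python3 - <<'E'
from h import *
s=load("pics/top0.npz"); c=load("pics/scene0.npz")
T=lambda a,b:(200+a/4-.4,85+b/3.75-.4); S=lambda a,b:(250+a/4-.4,150+b/4-.4)
print("O",O)
print("hub top",inpl(onplane(s,T(369,306),pl(0,0,52),N)), "wheel c", inpl(onplane(s,T(368,303),pl(0,0,46),N)))
print("housing", inpl(onplane(s,T(357,124),pl(0,0,54),N)))
for a in ((369-14,306),):pass
for nm,px in (("knob top",(430,434)),): print(nm,inpl(onplane(s,T(*px),pl(0,0,74),N)))
for px in ((430,465),(465,562),(448,515)): 
    p=inpl(onplane(s,T(*px),pl(0,0,44),N)); print("grip",p,np.degrees(np.arctan2(p[1],p[0])))
print("two-view knob top",[inpl(q) if np.ndim(q) else q for q in two(s,T(430,432),c,S(267,210))])
print("foot corners",[ (onz(s,T(*q),8)-O)@np.stack([X,Y],1) for q in ((118,153),(613,133),(642,528),(128,554))])
P=pts(s)
g=s["pixels"].astype(int); m=(g.max(-1)<75)&(P[...,2]>30)&(P[...,2]<250); m[:200]=0;m[238:]=0;m[:,:300]=0;m[:,325:]=0
q=(P[m]-SP); q=np.stack([q@D,q@Y,q@N],1); 
for a in range(80,230,15):
    w=q[(q[:,0]>a)&(q[:,0]<a+15)]; 
    if len(w): print(a,len(w),w.mean(0).round(1),w[:,2].max().round(1))
E
```

```text
O [668.40427663  60.51579442   0.        ]
hub top [-2.74086525 -0.57330915 51.99999966] wheel c [-3.27279342  0.09756416 45.9999997 ]
housing [-129.2515638    -0.1354367    53.99999965]
knob top [ 85.42561839 -35.72087148  73.99999951]
grip [119.68671741 -34.80758728  43.99999971] -16.215618033946583
grip [196.90170301 -55.41875465  43.99999971] -15.719464143748354
grip [159.09737576 -45.29990683  43.99999971] -15.893280184283784
two-view knob top [array([ 83.8203352 , -37.08169987,  75.03154568]), np.float64(2.636041758416115)]
foot corners [array([165.33107264, 189.31300264]), array([ 165.22833915, -189.81270681]), array([-162.16468945, -189.44855333]), array([-162.91042004,  188.92217746])]
170 4 [178.4 -56.8  38.7] 41.4
185 19 [192.1 -55.4  41.3] 47.3
200 3 [202.1 -49.4  37.2] 38.7
```

```bash
sed -i 's/\[566.6,54.2,0\]/[568.2,54.2,0]/' h.py
cat >> h.py <<'E'
from scipy.spatial.transform import Rotation as Ro
def Rt(tilt=30,az=0):
    t=np.deg2rad(tilt); z=np.sin(t)*X-np.cos(t)*Z; y=-Y; x=np.cross(y,z)
    return np.stack([x,y,z],1)@Ro.from_euler('z',az,degrees=True).as_matrix()
def tip_at(p,R,ahead): return p-R[:,2]*ahead
def go(p,R,st):
    Rc=Ro.from_euler('xyz',st["tcp_rot"],degrees=True).as_matrix()
    t=Rc.T@(p-st["tool_pos"])/150; r=np.degrees(Ro.from_matrix(Rc.T@R).as_rotvec())/45
    print("t",t.round(3),"a",r.round(3),"dist",np.linalg.norm(t*150).round(1),"F",st["ft_force"].round(1), "t",round(st["time"],2))
E
python3 - <<'E'
from h import *
from bench import sense
s=load("pics/top0.npz"); c=load("pics/scene0.npz")
ph=np.radians(-15.8); f=lambda a:np.array([np.cos(a),np.sin(a)])
for p in(-.32,-.2,-.1):
    k=52*f(ph)+53*f(ph+p)
    for n in (44,74):
        a=proj(s,pl(*k,n));b=proj(c,pl(*k,n)); print(p,k.round(1),n,((a-[199.6,84.6])*[4,3.75]).round(),((b-[249.6,149.6])*4).round())
st=sense()
go(pl(97,-40,330),Rt(),st); print(pl(97,-40,330))
E
```

```text
-0.32 [ 93.9 -43.9] 44 [442. 428.] [260. 251.]
-0.32 [ 93.9 -43.9] 74 [443. 443.] [257. 210.]
-0.2 [ 97.1 -38.4] 44 [434. 433.] [267. 249.]
-0.2 [ 97.1 -38.4] 74 [435. 447.] [264. 207.]
-0.1 [ 99.3 -33.6] 44 [427. 436.] [274. 247.]
-0.1 [ 99.3 -33.6] 74 [428. 451.] [271. 205.]
t [ 2.642 -2.993  0.048] a [-0.107  0.661  0.39 ] dist 598.9 F [ 0.5  1.  -0.1] t 0.1
[423.9543988    5.17430356 397.288382  ]
```

```bash
python3 -m jog '[{"tx":0.88,"ty":-1,"tz":0,"hand":0.6},{"tx":0.88,"ty":-1,"tz":0,"hand":0.6},{"tx":0.88,"ty":-1,"tz":0,"hand":0.6},{"tx":0.88,"ty":-1,"tz":0,"hand":0.6},{"tx":0.88,"ty":-1,"tz":0,"hand":0.6}]' 40
python3 -m jog '[{"tx":0.88,"ty":-1,"tz":0,"hand":0.6},{"tx":0.88,"ty":-1,"tz":0,"hand":0.6},{"tx":0.88,"ty":-1,"tz":0,"hand":0.6},{"tx":0.88,"ty":-1,"tz":0,"hand":0.6},{"tx":0.88,"ty":-1,"tz":0,"hand":0.6}]'
python3 - <<'E'
from h import *
from bench import sense
go(pl(97,-40,330),Rt(),sense())
E
```

```text
t [ 2.642 -2.993  0.048] a [-0.107  0.661  0.39 ] dist 598.9 F [ 0.5  1.  -0.1] t 0.1invalid input at $[0]: expected keys tx, ty, tz, ax, ay, az, hand
invalid input at $[0]: expected keys tx, ty, tz, ax, ay, az, hand
```

All seven keys are required in each row.

```bash
python3 -m jog '[{"tx":0.88,"ty":-1,"tz":0,"ax":0,"ay":0,"az":0,"hand":0.6},{"tx":0.88,"ty":-1,"tz":0,"ax":0,"ay":0,"az":0,"hand":0.6},{"tx":0.88,"ty":-1,"tz":0,"ax":0,"ay":0,"az":0,"hand":0.6},{"tx":0.88,"ty":-1,"tz":0,"ax":0,"ay":0,"az":0,"hand":0.6},{"tx":0.88,"ty":-1,"tz":0,"ax":0,"ay":0,"az":0,"hand":0.6}]' 40
python3 - <<'E'
from h import *
from bench import sense
go(pl(97,-40,330),Rt(),sense())
E
```

```text
time: 0.52
tool_pos: [288.3, -367.7, 404.0]
tcp_rot: [-179.9, -0.0, 21.5]
ft_force: [0.4, 0.4, 0.6]
finger_gap: 51.0
t [ 1.754 -1.98   0.048] a [-0.107  0.661  0.39 ] dist 396.8 F [0.4 0.4 0.6] t 0.52
```

```bash
python3 -m jog '[{"tx":0.88,"ty":-0.99,"tz":0,"ax":0,"ay":0,"az":0,"hand":0.6},{"tx":0.88,"ty":-0.99,"tz":0,"ax":0,"ay":0,"az":0,"hand":0.6},{"tx":0.88,"ty":-0.99,"tz":0,"ax":0,"ay":0,"az":0,"hand":0.6},{"tx":0.88,"ty":-0.99,"tz":0,"ax":0,"ay":0,"az":0,"hand":0.6},{"tx":0.88,"ty":-0.99,"tz":0,"ax":0,"ay":0,"az":0,"hand":0.6}]' 40
python3 -m jog '[{"tx":0.88,"ty":-0.99,"tz":0.05,"ax":-0.1,"ay":0.66,"az":0.39,"hand":0.6},{"tx":0.88,"ty":-0.99,"tz":0.05,"ax":-0.1,"ay":0.66,"az":0.39,"hand":0.6},{"tx":0.88,"ty":-0.99,"tz":0.05,"ax":-0.1,"ay":0.66,"az":0.39,"hand":0.6},{"tx":0.88,"ty":-0.99,"tz":0.05,"ax":-0.1,"ay":0.66,"az":0.39,"hand":0.6},{"tx":0.88,"ty":-0.99,"tz":0.05,"ax":-0.1,"ay":0.66,"az":0.39,"hand":0.6}]'
python3 - <<'E'
from h import *
from bench import *
st=sense()
go(pl(97,-36,330),Rt(),st);go(pl(97,-36,225),Rt(),st)
s=snapshot("scene"); cv2.imwrite("pics/sc1.png",cv2.resize(s["pixels"][100:300,180:440,::-1],None,fx=3,fy=3)); print(st["joint_pos"])
E
```

```text
time: 0.93
tool_pos: [356.4, -180.9, 404.4]
tcp_rot: [-180.0, -0.0, 21.6]
ft_force: [1.5, -0.0, -0.5]
finger_gap: 51.2
time: 1.35
tool_pos: [424.6, 5.4, 397.2]
tcp_rot: [-179.5, -30.3, 3.2]
ft_force: [0.2, -1.4, -0.6]
finger_gap: 50.9
t [-0.004 -0.025 -0.002] a [-0.007 -0.006 -0.006] dist 3.8 F [ 0.2 -1.4 -0.6] t 1.35
t [-0.007 -0.021  0.698] a [-0.007 -0.006 -0.006] dist 104.7 F [ 0.2 -1.4 -0.6] t 1.35
[ -9.24904218 -38.69303222 126.83846043   7.5908286   62.47183563
  75.633926  ]
```

View pics/sc1.png

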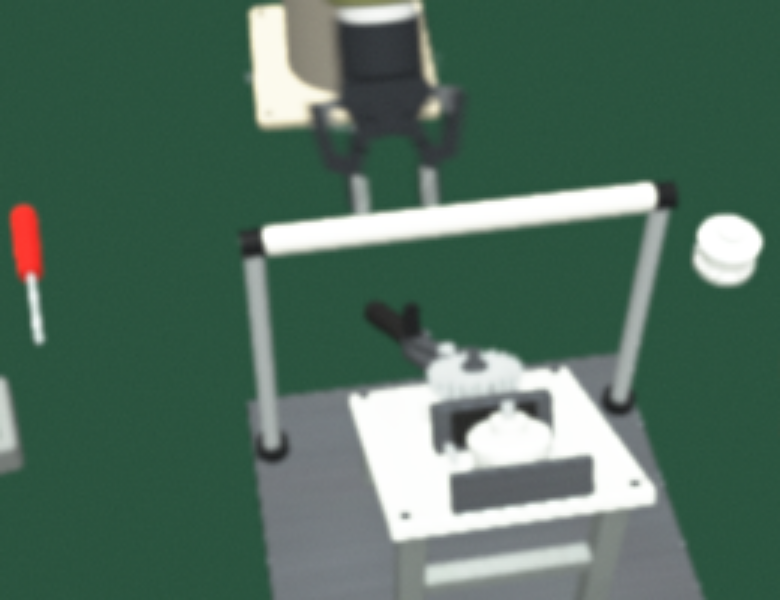

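The gripper points square to the plate. Its fingers at crop (360,190) and (430,185) straddle the line to the knob at (410,320), and the lamp is clear. I'll descend partway and check.

```bash
python3 -m jog '[{"tx":0,"ty":-0.02,"tz":0.2,"ax":0,"ay":0,"az":0,"hand":0.6},{"tx":0,"ty":-0.02,"tz":0.4,"ax":0,"ay":0,"az":0,"hand":0.6},{"tx":0,"ty":-0.02,"tz":0.52,"ax":0,"ay":0,"az":0,"hand":0.6},{"tx":0,"ty":-0.02,"tz":0.52,"ax":0,"ay":0,"az":0,"hand":0.6}]'
python3 - <<'E'
from h import *
from bench import *
st=sense()
go(pl(97,-36,225),Rt(),st)
s=snapshot("scene"); a=cv2.resize(s["pixels"][140:240,260:390,::-1],None,fx=5,fy=5,interpolation=cv2.INTER_CUBIC)
cv2.imwrite("pics/sc2.png",a)
s=snapshot("top");  a=cv2.resize(s["pixels"][120:260,230:380,::-1],None,fx=4,fy=4,interpolation=cv2.INTER_CUBIC)
cv2.imwrite("pics/top2.png",a)
E
```

```text
time: 1.73
tool_pos: [462.3, 9.3, 324.7]
tcp_rot: [-179.7, -29.5, 3.5]
ft_force: [-1.5, -0.2, -0.4]
finger_gap: 51.1
t [ 0.021 -0.014  0.153] a [-0.006  0.012 -0.   ] dist 23.2 F [-1.5 -0.2 -0.4] t 1.73
```

View pics/sc2.png

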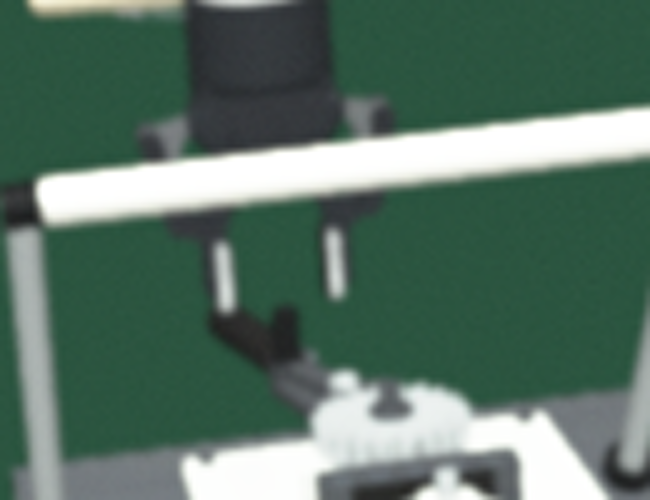

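View pics/top2.png

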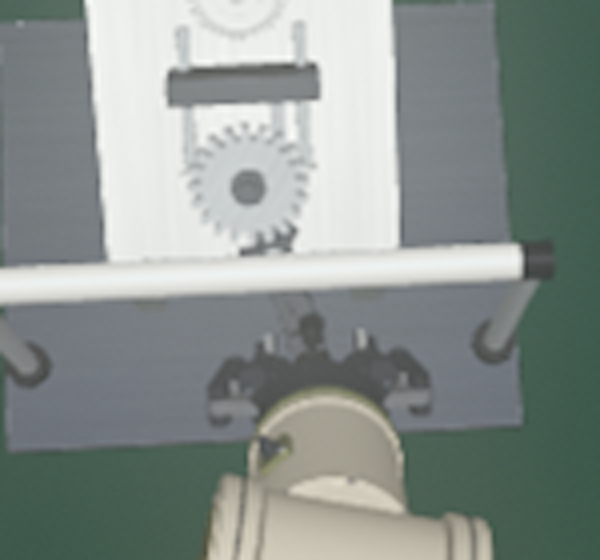

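Fingers at top crop (267,340) and (362,340) are centred on the knob at (311,328). I'll descend, then push left.

```bash
python3 -m jog '[{"tx":0.02,"ty":-0.01,"tz":0.08,"ax":0,"ay":0,"az":0,"hand":0.6},{"tx":0.02,"ty":-0.01,"tz":0.17,"ax":0,"ay":0,"az":0,"hand":0.6},{"tx":0.02,"ty":-0.01,"tz":0.17,"ax":0,"ay":0,"az":0,"hand":0.6}]'
python3 -m jog '[{"tx":0,"ty":-0.05,"tz":0,"ax":0,"ay":0,"az":0,"hand":0.6},{"tx":0,"ty":-0.1,"tz":0,"ax":0,"ay":0,"az":0,"hand":0.6},{"tx":0,"ty":-0.15,"tz":0,"ax":0,"ay":0,"az":0,"hand":0.6},{"tx":0,"ty":-0.2,"tz":0,"ax":0,"ay":0,"az":0,"hand":0.6},{"tx":0,"ty":-0.2,"tz":0,"ax":0,"ay":0,"az":0,"hand":0.6}]'
python3 - <<'E'
from h import *
from bench import *
st=sense()
print(inpl(st["tool_pos"]))
s=snapshot("scene"); a=cv2.resize(s["pixels"][140:240,260:390,::-1],None,fx=5,fy=5,interpolation=cv2.INTER_CUBIC)
cv2.imwrite("pics/sc3.png",a)
s=snapshot("top");  a=cv2.resize(s["pixels"][120:260,230:380,::-1],None,fx=4,fy=4,interpolation=cv2.INTER_CUBIC)
cv2.imwrite("pics/top3.png",a)
E
```

```text
time: 2.08
tool_pos: [478.4, 10.9, 309.1]
tcp_rot: [-179.8, -29.9, 3.5]
ft_force: [-1.0, -0.6, -0.4]
finger_gap: 51.2
time: 2.5
tool_pos: [476.4, 41.6, 311.0]
tcp_rot: [-179.8, -30.0, 3.5]
ft_force: [0.7, -0.5, -0.5]
finger_gap: 51.2
[ 92.88754365  -6.90311044 227.98578051]
```

View pics/sc3.png

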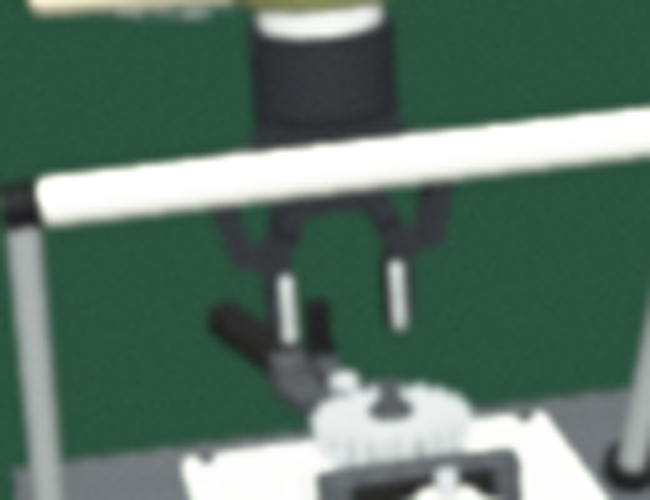

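View pics/top3.png

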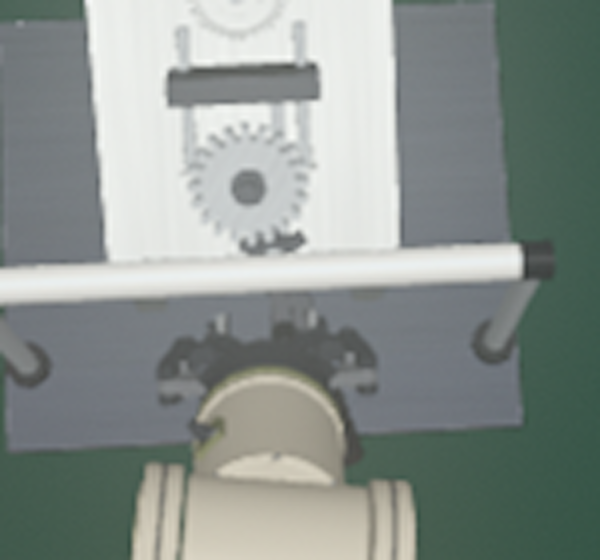

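The knob moved left, from crop x≈287 to 320, clear of the finger at x≈290, so it has snapped over while the handle stayed put. I'll retract and go to the grip.

```bash
python3 -m jog '[{"tx":0,"ty":0.03,"tz":-0.15,"ax":0,"ay":0,"az":0,"hand":0.6},{"tx":0,"ty":0.03,"tz":-0.3,"ax":0,"ay":0,"az":0,"hand":0.6},{"tx":0,"ty":0.03,"tz":-0.3,"ax":0,"ay":0,"az":0,"hand":0.6}]'
python3 - <<'E'
from h import *
from bench import *
s=snapshot("top"); c=snapshot("scene")
a=cv2.resize(s["pixels"][150:250,250:350,::-1],None,fx=5,fy=5,interpolation=cv2.INTER_CUBIC)
b=cv2.resize(c["pixels"][180:240,290:350,::-1],(290,500),fx=5,fy=5,interpolation=cv2.INTER_CUBIC)
cv2.imwrite("pics/m4.png",np.hstack([a,b]))
f=np.radians(-15.8); go(pl(150*np.cos(f),150*np.sin(f),235),Rt(30,-15.8),sense());go(pl(150*np.cos(f),150*np.sin(f),190),Rt(30,-15.8),sense())
E
```

```text
time: 2.85
tool_pos: [454.4, 34.4, 352.9]
tcp_rot: [-179.8, -30.3, 3.5]
ft_force: [1.3, -0.6, 1.4]
finger_gap: 51.5
t [-0.345  0.189  0.251] a [-0.003 -0.003 -0.352] dist 70.0 F [-0.1 -0.3 -0.3] t 2.95
t [-0.346  0.19   0.551] a [-0.003 -0.003 -0.352] dist 101.6 F [-0.1 -0.3 -0.3] t 2.95
```

View pics/m4.png

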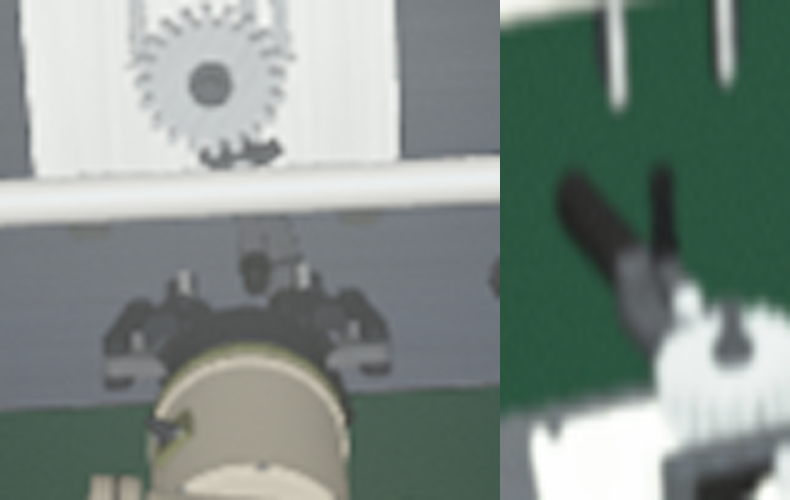

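The lever is now left of the handle (top crop (255,268), with the arm's dark outline to its right). Moving over the grip.

```bash
python3 -m jog '[{"tx":-0.17,"ty":0.09,"tz":0.05,"ax":0,"ay":0,"az":-0.16,"hand":0.6},{"tx":-0.345,"ty":0.19,"tz":0.1,"ax":0,"ay":0,"az":-0.35,"hand":0.6},{"tx":-0.345,"ty":0.19,"tz":0.2,"ax":0,"ay":0,"az":-0.35,"hand":0.6},{"tx":-0.345,"ty":0.19,"tz":0.2,"ax":0,"ay":0,"az":-0.35,"hand":0.6}]'
python3 - <<'E'
from h import *
from bench import *
s=snapshot("top"); c=snapshot("scene")
a=cv2.resize(s["pixels"][150:250,250:350,::-1],None,fx=5,fy=5,interpolation=cv2.INTER_CUBIC)
b=cv2.resize(c["pixels"][160:240,290:350,::-1],(290,500),fx=5,fy=5,interpolation=cv2.INTER_CUBIC)
cv2.imwrite("pics/m5.png",np.hstack([a,b]))
f=np.radians(-15.8);go(pl(150*np.cos(f),150*np.sin(f),190),Rt(30,-15.8),sense());print(sense()["joint_pos"].round(1))
E
```

```text
time: 3.28
tool_pos: [424.6, 4.3, 291.9]
tcp_rot: [171.5, -28.4, 21.5]
ft_force: [-0.8, 0.1, -0.8]
finger_gap: 51.1
t [0.011 0.006 0.339] a [-0.005  0.003 -0.005] dist 50.8 F [ 0.3 -0.2  0.1] t 3.38
[ -9.2 -33.8 134.5   8.4  50.4  57.9]
```

View pics/m5.png

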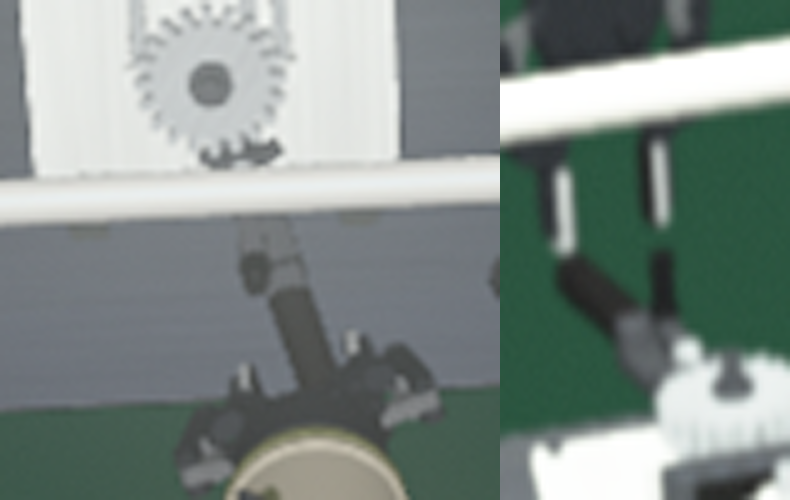

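Fingers at top crop (245,375) and (352,345) straddle the grip (centre about (305,345)). Descend and narrow the gap.

```bash
python3 -m jog '[{"tx":0.01,"ty":0.0,"tz":0.17,"ax":0,"ay":0,"az":0,"hand":0.6},{"tx":0.01,"ty":0.0,"tz":0.33,"ax":0,"ay":0,"az":0,"hand":0.6},{"tx":0.01,"ty":0.0,"tz":0.33,"ax":0,"ay":0,"az":0,"hand":0.42},{"tx":0.01,"ty":0.0,"tz":0.33,"ax":0,"ay":0,"az":0,"hand":0.42},{"tx":0.01,"ty":0.0,"tz":0.33,"ax":0,"ay":0,"az":0,"hand":0.42}]'
python3 - <<'E'
from h import *
from bench import *
st=sense();print(inpl(st["tool_pos"]),st["joint_pos"].round(1))
for d in (0,14,30,34.5): 
    f=np.radians(d);print(d);go(pl(150*np.cos(f),150*np.sin(f),190),Rt(30,d),st)
E
```

```text
time: 3.8
tool_pos: [452.7, 7.3, 255.2]
tcp_rot: [171.3, -28.8, 21.5]
ft_force: [0.0, -0.2, -0.0]
finger_gap: 36.1
[143.09435649 -39.62789562 192.59447393] [ -8.1 -24.3 132.7   8.9  42.5  57.6]
0
t [ 0.027 -0.267  0.018] a [-0.005  0.     0.349] dist 40.3 F [ 0.  -0.2 -0. ] t 3.8
14
t [ 0.121 -0.492  0.019] a [-0.005  0.001  0.66 ] dist 76.0 F [ 0.  -0.2 -0. ] t 3.8
30
t [ 0.291 -0.712  0.02 ] a [-0.005  0.002  1.016] dist 115.4 F [ 0.  -0.2 -0. ] t 3.8
34.5
t [ 0.35  -0.764  0.02 ] a [-0.005  0.002  1.116] dist 126.1 F [ 0.  -0.2 -0. ] t 3.8
```

```bash
python3 -m jog '[{"tx":0.005,"ty":-0.105,"tz":0.01,"ax":0,"ay":0,"az":0.133,"hand":0.42},{"tx":0.022,"ty":-0.208,"tz":0.01,"ax":0,"ay":0,"az":0.267,"hand":0.42},{"tx":0.049,"ty":-0.309,"tz":0.01,"ax":0,"ay":0,"az":0.4,"hand":0.42},{"tx":0.086,"ty":-0.407,"tz":0.01,"ax":0,"ay":0,"az":0.533,"hand":0.42},{"tx":0.134,"ty":-0.5,"tz":0.01,"ax":0,"ay":0,"az":0.667,"hand":0.42}]'
python3 - <<'E'
from h import *
from bench import *
s=snapshot("top"); c=snapshot("scene")
a=cv2.resize(s["pixels"][150:250,250:350,::-1],None,fx=5,fy=5,interpolation=cv2.INTER_CUBIC)
b=cv2.resize(c["pixels"][160:240,290:350,::-1],(290,500),fx=5,fy=5,interpolation=cv2.INTER_CUBIC)
cv2.imwrite("pics/m6.png",np.hstack([a,b]))
st=sense();print(inpl(st["tool_pos"]),st["ft_force"])
for d in (14,30,34): 
    f=np.radians(d);go(pl(150*np.cos(f),150*np.sin(f),190),Rt(30,d),st)
E
```

```text
time: 4.22
tool_pos: [447.8, 84.5, 255.1]
tcp_rot: [-171.6, -29.1, -13.2]
ft_force: [4.6, -8.8, -1.5]
finger_gap: 35.8
[143.05875357  39.03286329 192.5132993 ] [-0.01980759  0.35204717 -0.14273228]
t [-0.012  0.022  0.017] a [-0.006 -0.002 -0.01 ] dist 4.5 F [-0.   0.4 -0.1] t 4.32
t [ 0.025 -0.254  0.018] a [-0.006 -0.001  0.346] dist 38.4 F [-0.   0.4 -0.1] t 4.32
t [ 0.046 -0.321  0.018] a [-0.006 -0.001  0.435] dist 48.7 F [-0.   0.4 -0.1] t 4.32
```

View pics/m6.png

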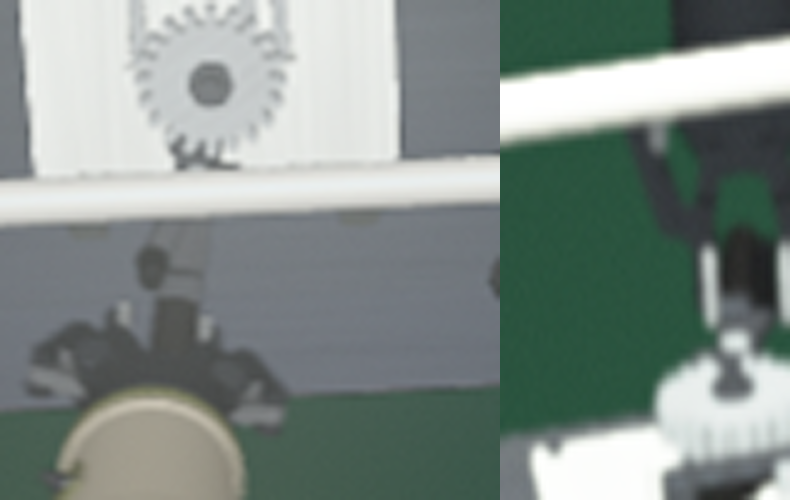

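The fingers push the handle left at 8.8 N, so the wheel is being driven. The lever stays left at (152,268). I'll finish the stroke, then swing back.

```bash
python3 -m jog '[{"tx":0.005,"ty":-0.105,"tz":0,"ax":0,"ay":0,"az":0.133,"hand":0.42},{"tx":0.022,"ty":-0.208,"tz":0,"ax":0,"ay":0,"az":0.267,"hand":0.42},{"tx":0.049,"ty":-0.309,"tz":0,"ax":0,"ay":0,"az":0.4,"hand":0.42},{"tx":0.049,"ty":-0.309,"tz":0,"ax":0,"ay":0,"az":0.4,"hand":0.42}]'
python3 - <<'E'
from h import *
from bench import *
s=snapshot("top"); c=snapshot("scene")
a=cv2.resize(s["pixels"][130:250,230:370,::-1],None,fx=4,fy=4,interpolation=cv2.INTER_CUBIC)
cv2.imwrite("pics/m7.png",a)
st=sense();print(inpl(st["tool_pos"]),st["ft_force"])
for d in (32,): 
    f=np.radians(d);go(pl(150*np.cos(f),150*np.sin(f),190),Rt(30,d),st)
E
```

```text
time: 4.65
tool_pos: [461.6, 129.3, 264.4]
tcp_rot: [-162.6, -25.0, -32.7]
ft_force: [-0.7, -0.1, 1.4]
finger_gap: 35.7
[125.88696938  80.84853429 191.49177871] [ 0.09552514  0.19450678 -0.70575187]
t [-0.003  0.012  0.01 ] a [-0.004  0.003  0.003] dist 2.4 F [ 0.1  0.2 -0.7] t 4.75
```

View pics/m7.png

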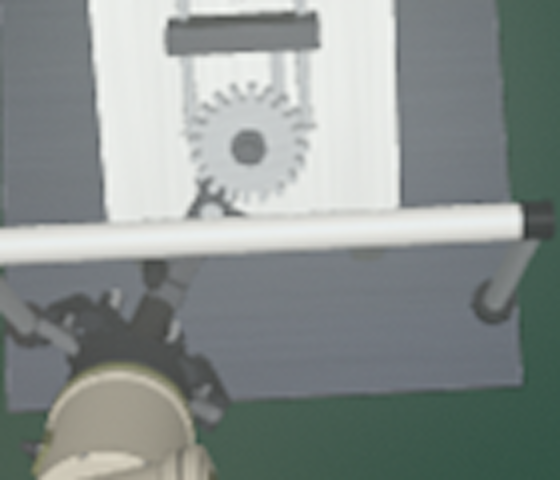

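No contact forces at the far left, and there is clearance to the post at (25,330). Swing back right.

```bash
python3 -m jog '[{"tx":0.005,"ty":0.105,"tz":0,"ax":0,"ay":0,"az":-0.133,"hand":0.42},{"tx":0.022,"ty":0.208,"tz":0,"ax":0,"ay":0,"az":-0.267,"hand":0.42},{"tx":0.049,"ty":0.309,"tz":0,"ax":0,"ay":0,"az":-0.4,"hand":0.42},{"tx":0.086,"ty":0.407,"tz":0,"ax":0,"ay":0,"az":-0.533,"hand":0.42},{"tx":0.134,"ty":0.5,"tz":0,"ax":0,"ay":0,"az":-0.667,"hand":0.42}]'
python3 -m jog '[{"tx":0.005,"ty":0.105,"tz":0,"ax":0,"ay":0,"az":-0.133,"hand":0.42},{"tx":0.022,"ty":0.208,"tz":0,"ax":0,"ay":0,"az":-0.267,"hand":0.42},{"tx":0.049,"ty":0.309,"tz":0,"ax":0,"ay":0,"az":-0.4,"hand":0.42},{"tx":0.086,"ty":0.407,"tz":0,"ax":0,"ay":0,"az":-0.533,"hand":0.42},{"tx":0.134,"ty":0.5,"tz":0,"ax":0,"ay":0,"az":-0.667,"hand":0.42}]'
cat >> h.py <<'E'
def jawpx(s):
    # jaw block edges (rows) in top view within y +-40 on plate: dark pixels above wheel
    g=s["pixels"].astype(int).max(-1); ys=[]
    for y in np.linspace(-35,-10,12):
        us=np.arange(-125,-42,0.5); v=[]
        for u in us:
            p=proj(s,pl(u,y,42)); v.append(cv2.getRectSubPix(g.astype(np.float32),(1,1),tuple(map(float,p)))[0,0])
        v=np.array(v); i=np.where(v<150)[0]
        if len(i): ys.append((us[i[0]],us[i[-1]]))
    return np.median(ys,0) if ys else None
E
python3 - <<'E'
from h import *
from bench import *
s=snapshot("top"); c=snapshot("scene")
a=cv2.resize(s["pixels"][130:250,230:370,::-1],None,fx=4,fy=4,interpolation=cv2.INTER_CUBIC)
cv2.imwrite("pics/m8.png",a)
st=sense();print(inpl(st["tool_pos"]),st["ft_force"],st["joint_pos"].round(1))
print("jaw",jawpx(load("pics/top0.npz")),jawpx(s))
for d in (-28,-32): 
    f=np.radians(d);go(pl(150*np.cos(f),150*np.sin(f),190),Rt(30,d),st)
E
```

```text
time: 5.17
tool_pos: [444.7, 52.5, 250.4]
tcp_rot: [-178.8, -30.0, 1.7]
ft_force: [0.2, 2.5, 1.9]
finger_gap: 35.8
time: 5.58
tool_pos: [464.1, -22.4, 258.4]
tcp_rot: [164.9, -26.2, 35.5]
ft_force: [-1.3, 4.0, 1.7]
finger_gap: 35.7
[131.72818745 -70.94960076 190.99298083] [0.81308582 1.0849479  0.72232145] [-12.5 -21.9 130.5  11.9  42.9  39.2]
jaw [-78.5 -56. ] [-85.5 -62.5]
t [-0.003 -0.005  0.007] a [-0.001 -0.002  0.001] dist 1.3 F [0.8 1.1 0.7] t 5.68
t [-0.     0.064  0.007] a [-0.001 -0.002 -0.088] dist 9.7 F [0.8 1.1 0.7] t 5.68
```

View pics/m8.png

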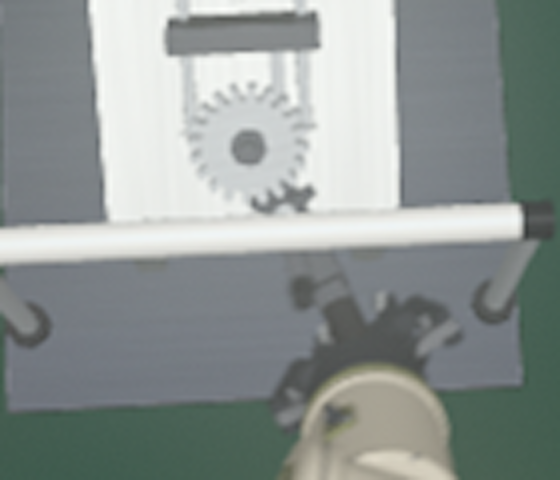

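The jaw moved about 7 mm uphill. The handle is far right, clear of the right post (490,300), and the lever is still left at (303,292). A bit further right, then the second drive stroke.

```bash
python3 -m jog '[{"tx":0.004,"ty":0.08,"tz":0,"ax":0,"ay":0,"az":-0.1,"hand":0.42},{"tx":0.004,"ty":0.08,"tz":0,"ax":0,"ay":0,"az":-0.1,"hand":0.42}]'
R='x'; python3 -m jog '[{"tx":0.005,"ty":-0.105,"tz":0,"ax":0,"ay":0,"az":0.133,"hand":0.42},{"tx":0.022,"ty":-0.208,"tz":0,"ax":0,"ay":0,"az":0.267,"hand":0.42},{"tx":0.049,"ty":-0.309,"tz":0,"ax":0,"ay":0,"az":0.4,"hand":0.42},{"tx":0.086,"ty":-0.407,"tz":0,"ax":0,"ay":0,"az":0.533,"hand":0.42},{"tx":0.134,"ty":-0.5,"tz":0,"ax":0,"ay":0,"az":0.667,"hand":0.42}]'
python3 -m jog '[{"tx":0.005,"ty":-0.105,"tz":0,"ax":0,"ay":0,"az":0.133,"hand":0.42},{"tx":0.022,"ty":-0.208,"tz":0,"ax":0,"ay":0,"az":0.267,"hand":0.42},{"tx":0.049,"ty":-0.309,"tz":0,"ax":0,"ay":0,"az":0.4,"hand":0.42},{"tx":0.086,"ty":-0.407,"tz":0,"ax":0,"ay":0,"az":0.533,"hand":0.42},{"tx":0.134,"ty":-0.5,"tz":0,"ax":0,"ay":0,"az":0.667,"hand":0.42}]'
python3 - <<'E'
from h import *
from bench import *
s=snapshot("top")
st=sense();print(inpl(st["tool_pos"]),st["ft_force"])
print("jaw",jawpx(s))
for d in (28,32.5): 
    f=np.radians(d);go(pl(150*np.cos(f),150*np.sin(f),190),Rt(30,d),st)
E
```

```text
time: 5.85
tool_pos: [470.7, -31.9, 261.7]
tcp_rot: [163.0, -25.0, 39.7]
ft_force: [0.3, 0.1, 0.7]
finger_gap: 35.9
time: 6.27
tool_pos: [445.7, 41.7, 250.4]
tcp_rot: [179.1, -30.0, 5.6]
ft_force: [5.4, -7.1, -1.4]
finger_gap: 36.1
time: 6.68
tool_pos: [455.6, 118.3, 258.9]
tcp_rot: [-164.7, -26.1, -28.2]
ft_force: [1.2, -10.6, 0.9]
finger_gap: 35.9
[131.42299754  72.60888307 191.30795839] [ 0.32784793 -0.18062069 -0.09743057]
jaw [-93.5 -70.5]
t [0.001 0.016 0.009] a [-0.004  0.001 -0.02 ] dist 2.7 F [ 0.3 -0.2 -0.1] t 6.73
t [ 0.003 -0.062  0.009] a [-0.004  0.001  0.08 ] dist 9.5 F [ 0.3 -0.2 -0.1] t 6.73
```

```bash
python3 -m jog '[{"tx":0.003,"ty":-0.075,"tz":0,"ax":0,"ay":0,"az":0.09,"hand":0.42},{"tx":0.003,"ty":-0.075,"tz":0,"ax":0,"ay":0,"az":0.09,"hand":0.42}]'
python3 -m jog '[{"tx":0.005,"ty":0.105,"tz":0,"ax":0,"ay":0,"az":-0.133,"hand":0.42},{"tx":0.022,"ty":0.208,"tz":0,"ax":0,"ay":0,"az":-0.267,"hand":0.42},{"tx":0.049,"ty":0.309,"tz":0,"ax":0,"ay":0,"az":-0.4,"hand":0.42},{"tx":0.086,"ty":0.407,"tz":0,"ax":0,"ay":0,"az":-0.533,"hand":0.42},{"tx":0.134,"ty":0.5,"tz":0,"ax":0,"ay":0,"az":-0.667,"hand":0.42}]'
python3 -m jog '[{"tx":0.005,"ty":0.105,"tz":0,"ax":0,"ay":0,"az":-0.133,"hand":0.42},{"tx":0.022,"ty":0.208,"tz":0,"ax":0,"ay":0,"az":-0.267,"hand":0.42},{"tx":0.049,"ty":0.309,"tz":0,"ax":0,"ay":0,"az":-0.4,"hand":0.42},{"tx":0.086,"ty":0.407,"tz":0,"ax":0,"ay":0,"az":-0.533,"hand":0.42},{"tx":0.134,"ty":0.5,"tz":0,"ax":0,"ay":0,"az":-0.667,"hand":0.42}]'
python3 - <<'E'
from h import *
from bench import *
s=snapshot("top")
a=cv2.resize(s["pixels"][90:240,230:370,::-1],None,fx=4,fy=4,interpolation=cv2.INTER_CUBIC)
cv2.imwrite("pics/m9.png",a)
st=sense();print(inpl(st["tool_pos"]),st["ft_force"])
print("jaw",jawpx(s))
for d in (-28,-32.5): 
    f=np.radians(d);go(pl(150*np.cos(f),150*np.sin(f),190),Rt(30,d),st)
E
```

```text
time: 6.9
tool_pos: [460.0, 128.8, 261.7]
tcp_rot: [-162.9, -24.9, -32.2]
ft_force: [-0.7, -0.9, -0.6]
finger_gap: 35.7
time: 7.32
tool_pos: [444.8, 52.5, 249.9]
tcp_rot: [-178.9, -29.9, 1.9]
ft_force: [0.5, 3.4, 0.9]
finger_gap: 35.7
time: 7.73
tool_pos: [464.7, -22.1, 258.1]
tcp_rot: [164.9, -26.0, 35.7]
ft_force: [-2.5, 3.4, 1.4]
finger_gap: 35.8
[130.87417901 -71.56341475 190.56510345] [-0.82132719 -0.83589644  0.48461711]
jaw [-94.5 -72. ]
t [-0.005 -0.012  0.004] a [-0.003 -0.002  0.026] dist 2.0 F [-0.8 -0.8  0.5] t 7.78
t [-0.004  0.067  0.004] a [-0.003 -0.002 -0.074] dist 10.0 F [-0.8 -0.8  0.5] t 7.78
```

View pics/m9.png

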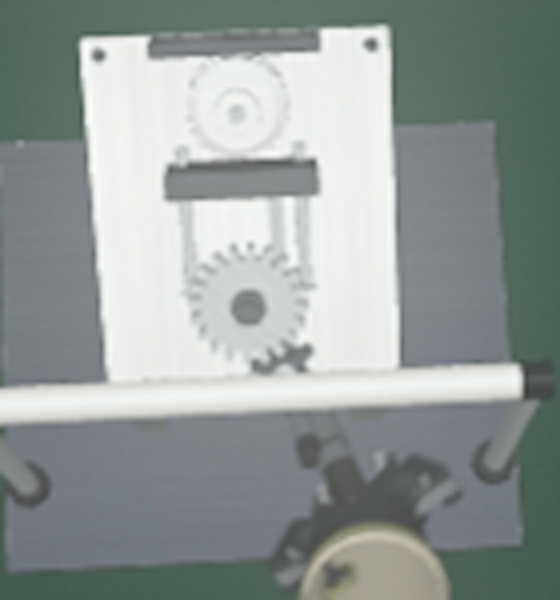

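The jaw's front edge at crop row 160 is close to the housing edge at row ~153, leaving a few mm. Third stroke, in shorter calls near contact.

```bash
python3 -m jog '[{"tx":0.004,"ty":0.08,"tz":0,"ax":0,"ay":0,"az":-0.1,"hand":0.42},{"tx":0.004,"ty":0.08,"tz":0,"ax":0,"ay":0,"az":-0.1,"hand":0.42}]'
python3 -m jog '[{"tx":0.005,"ty":-0.105,"tz":0,"ax":0,"ay":0,"az":0.133,"hand":0.42},{"tx":0.022,"ty":-0.208,"tz":0,"ax":0,"ay":0,"az":0.267,"hand":0.42},{"tx":0.049,"ty":-0.309,"tz":0,"ax":0,"ay":0,"az":0.4,"hand":0.42},{"tx":0.086,"ty":-0.407,"tz":0,"ax":0,"ay":0,"az":0.533,"hand":0.42},{"tx":0.086,"ty":-0.407,"tz":0,"ax":0,"ay":0,"az":0.533,"hand":0.42}]'
python3 -m jog '[{"tx":0.005,"ty":-0.105,"tz":0,"ax":0,"ay":0,"az":0.133,"hand":0.42}, {"tx":0.022,"ty":-0.208,"tz":0,"ax":0,"ay":0,"az":0.267,"hand":0.42}]'
python3 - <<'E'
from h import *
from bench import *
s=snapshot("top")
st=sense();print(inpl(st["tool_pos"]),st["ft_force"])
print("jaw",jawpx(s))
for d in (8,28,32.5): 
    f=np.radians(d);go(pl(150*np.cos(f),150*np.sin(f),190),Rt(30,d),st)
E
```

```text
time: 7.95
tool_pos: [471.8, -32.4, 262.2]
tcp_rot: [162.8, -24.9, 40.2]
ft_force: [0.1, 0.3, 0.2]
finger_gap: 35.7
time: 8.37
tool_pos: [448.1, 27.1, 250.9]
tcp_rot: [175.6, -29.7, 12.9]
ft_force: [0.1, 0.0, -0.4]
finger_gap: 35.8
time: 8.53
tool_pos: [445.5, 56.1, 250.6]
tcp_rot: [-177.9, -29.9, -0.4]
ft_force: [5.3, -7.7, -1.4]
finger_gap: 35.6
[148.89287669  11.36634984 190.69647494] [-0.00740583 -0.35686047  0.61956692]
jaw [-98.75 -75.5 ]
t [-0.002 -0.063  0.005] a [-0.004  0.     0.083] dist 9.5 F [-0.  -0.4  0.6] t 8.58
t [ 0.08  -0.401  0.006] a [-0.004  0.001  0.527] dist 61.3 F [-0.  -0.4  0.6] t 8.58
t [ 0.114 -0.471  0.006] a [-0.004  0.001  0.627] dist 72.8 F [-0.  -0.4  0.6] t 8.58
```

```bash
python3 -m jog '[{"tx":0.005,"ty":-0.105,"tz":0,"ax":0,"ay":0,"az":0.133,"hand":0.42}, {"tx":0.012,"ty":-0.15,"tz":0,"ax":0,"ay":0,"az":0.195,"hand":0.42}]'
python3 -m jog '[{"tx":0.001,"ty":-0.05,"tz":0,"ax":0,"ay":0,"az":0.067,"hand":0.42},{"tx":0.005,"ty":-0.105,"tz":0,"ax":0,"ay":0,"az":0.133,"hand":0.42}]'
python3 - <<'E'
from h import *
from bench import *
s=snapshot("top")
st=sense();print(inpl(st["tool_pos"]),st["ft_force"])
print("jaw",jawpx(s))
for d in (32.5,): 
    f=np.radians(d);go(pl(150*np.cos(f),150*np.sin(f),190),Rt(30,d),st)
E
```

```text
time: 8.75
tool_pos: [446.8, 79.2, 252.2]
tcp_rot: [-173.0, -29.2, -10.3]
ft_force: [1.7, -6.5, 0.0]
finger_gap: 35.8
time: 8.92
tool_pos: [449.4, 93.8, 254.1]
tcp_rot: [-169.9, -28.3, -16.9]
ft_force: [1.0, -8.9, 1.5]
finger_gap: 35.7
[141.49260895  47.77589142 190.68217523] [-0.35651873 -2.48566079 -0.57249117]
jaw [-101.  -78.]
t [ 0.027 -0.239  0.005] a [-0.003  0.003  0.319] dist 36.1 F [-0.4 -2.5 -0.6] t 8.97
```

```bash
python3 -m jog '[{"tx":0.001,"ty":-0.05,"tz":0,"ax":0,"ay":0,"az":0.067,"hand":0.42},{"tx":0.005,"ty":-0.105,"tz":0,"ax":0,"ay":0,"az":0.133,"hand":0.42}]'
python3 -m jog '[{"tx":0.001,"ty":-0.05,"tz":0,"ax":0,"ay":0,"az":0.067,"hand":0.42},{"tx":0.005,"ty":-0.105,"tz":0,"ax":0,"ay":0,"az":0.133,"hand":0.42}]'
python3 - <<'E'
from h import *
from bench import *
s=snapshot("top")
a=cv2.resize(s["pixels"][90:190,250:350,::-1],None,fx=6,fy=6,interpolation=cv2.INTER_CUBIC)
cv2.imwrite("pics/m10.png",a)
st=sense();print(inpl(st["tool_pos"]),st["ft_force"])
print("jaw",jawpx(s))
for d in (32.5,): 
    f=np.radians(d);go(pl(150*np.cos(f),150*np.sin(f),190),Rt(30,d),st)
E
```

```text
time: 9.13
tool_pos: [453.1, 108.4, 256.6]
tcp_rot: [-166.8, -27.0, -23.5]
ft_force: [-0.4, -4.2, 0.0]
finger_gap: 36.3
time: 9.3
tool_pos: [458.5, 123.4, 260.3]
tcp_rot: [-163.9, -25.5, -30.0]
ft_force: [0.1, -3.9, 0.5]
finger_gap: 35.8
[128.55139921  76.72916885 190.74976263] [-0.22482233 -1.14882924 -0.57302686]
jaw [-101.  -79.]
t [-0.001 -0.029  0.005] a [-0.003  0.004  0.052] dist 4.4 F [-0.2 -1.1 -0.6] t 9.35
```

View pics/m10.png

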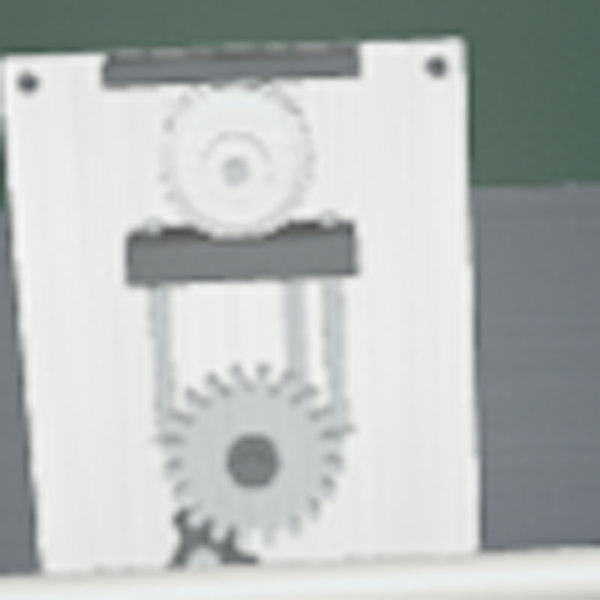

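The jaw at crop (240,235) now meets the housing (lower edge at row 233), and the estimate stopped at -101. The 1.5 mm tolerance is tight, so I'll do one more stroke to confirm the hard stop.

```bash
python3 -m jog '[{"tx":0.005,"ty":0.105,"tz":0,"ax":0,"ay":0,"az":-0.133,"hand":0.42},{"tx":0.022,"ty":0.208,"tz":0,"ax":0,"ay":0,"az":-0.267,"hand":0.42},{"tx":0.049,"ty":0.309,"tz":0,"ax":0,"ay":0,"az":-0.4,"hand":0.42},{"tx":0.086,"ty":0.407,"tz":0,"ax":0,"ay":0,"az":-0.533,"hand":0.42},{"tx":0.134,"ty":0.5,"tz":0,"ax":0,"ay":0,"az":-0.667,"hand":0.42}]'
python3 -m jog '[{"tx":0.005,"ty":0.105,"tz":0,"ax":0,"ay":0,"az":-0.133,"hand":0.42},{"tx":0.022,"ty":0.208,"tz":0,"ax":0,"ay":0,"az":-0.267,"hand":0.42},{"tx":0.049,"ty":0.309,"tz":0,"ax":0,"ay":0,"az":-0.4,"hand":0.42},{"tx":0.049,"ty":0.309,"tz":0,"ax":0,"ay":0,"az":-0.4,"hand":0.42}]'
for i in 1; do :; done
python3 -m jog '[{"tx":0.005,"ty":-0.105,"tz":0,"ax":0,"ay":0,"az":0.133,"hand":0.42},{"tx":0.022,"ty":-0.208,"tz":0,"ax":0,"ay":0,"az":0.267,"hand":0.42}]'
python3 -m jog '[{"tx":0.003,"ty":-0.08,"tz":0,"ax":0,"ay":0,"az":0.1,"hand":0.42}]'
python3 -m jog '[{"tx":0.003,"ty":-0.08,"tz":0,"ax":0,"ay":0,"az":0.1,"hand":0.42}]'
python3 -m jog '[{"tx":0.003,"ty":-0.08,"tz":0,"ax":0,"ay":0,"az":0.1,"hand":0.42}]'
python3 -m jog '[{"tx":0.003,"ty":-0.08,"tz":0,"ax":0,"ay":0,"az":0.1,"hand":0.42}]'
python3 -m jog '[{"tx":0.003,"ty":-0.08,"tz":0,"ax":0,"ay":0,"az":0.1,"hand":0.42}]'
python3 - <<'E'
from h import *
from bench import *
s=snapshot("top")
st=sense();print(inpl(st["tool_pos"]),st["ft_force"])
print("jaw",jawpx(s))
for d in (0,32.5,): 
    f=np.radians(d);go(pl(150*np.cos(f),150*np.sin(f),190),Rt(30,d),st)
E
```

```text
time: 9.77
tool_pos: [445.3, 47.4, 249.9]
tcp_rot: [179.9, -29.9, 4.3]
ft_force: [-0.6, 3.1, 0.9]
finger_gap: 35.7
time: 10.1
tool_pos: [455.6, 0.1, 254.3]
tcp_rot: [169.7, -28.3, 24.8]
ft_force: [0.3, 0.5, 0.1]
finger_gap: 35.8
time: 10.27
tool_pos: [447.7, 31.7, 250.8]
tcp_rot: [176.9, -29.8, 9.9]
ft_force: [2.8, -1.2, 1.7]
finger_gap: 35.9
time: 10.35
tool_pos: [445.9, 44.6, 250.2]
tcp_rot: [179.6, -30.0, 4.8]
ft_force: [0.8, -2.1, 0.9]
finger_gap: 35.9
time: 10.43
tool_pos: [445.3, 56.6, 250.4]
tcp_rot: [-178.0, -29.9, -0.3]
ft_force: [4.5, -13.4, -1.1]
finger_gap: 35.8
time: 10.52
tool_pos: [445.4, 68.5, 250.8]
tcp_rot: [-175.4, -29.6, -5.4]
ft_force: [1.1, -1.9, 0.5]
finger_gap: 35.6
time: 10.6
tool_pos: [446.4, 80.6, 251.9]
tcp_rot: [-172.8, -29.1, -10.6]
ft_force: [1.3, -3.8, -0.1]
finger_gap: 36.1
time: 10.68
tool_pos: [448.2, 92.5, 253.4]
tcp_rot: [-170.4, -28.5, -15.6]
ft_force: [1.3, -3.0, 0.7]
finger_gap: 35.9
[142.56163114  46.90939608 190.86773844] [ 1.09893279e+00  2.45610735e-01 -5.49635229e-04]
jaw [-101.  -79.]
t [0.045 0.313 0.004] a [-0.005  0.001 -0.382] dist 47.5 F [ 1.1  0.2 -0. ] t 10.73
t [ 0.036 -0.246  0.007] a [-0.005  0.003  0.341] dist 37.3 F [ 1.1  0.2 -0. ] t 10.73
```

```bash
for k in a; do :; done
python3 -m jog '[{"tx":0,"ty":-0.03,"tz":0,"ax":0,"ay":0,"az":0.04,"hand":0.42}]' | grep force
python3 -m jog '[{"tx":0,"ty":-0.03,"tz":0,"ax":0,"ay":0,"az":0.04,"hand":0.42}]'| grep force
python3 -m jog '[{"tx":0,"ty":-0.03,"tz":0,"ax":0,"ay":0,"az":0.04,"hand":0.42}]'| grep force
python3 -m jog '[{"tx":0,"ty":-0.03,"tz":0,"ax":0,"ay":0,"az":0.04,"hand":0.42}]'| grep force
python3 -m jog '[{"tx":0,"ty":-0.03,"tz":0,"ax":0,"ay":0,"az":0.04,"hand":0.42}]'| grep force
python3 -m jog '[{"tx":0,"ty":-0.03,"tz":0,"ax":0,"ay":0,"az":0.04,"hand":0.42}]'| grep force
python3 -m jog '[{"tx":0,"ty":-0.03,"tz":0,"ax":0,"ay":0,"az":0.04,"hand":0.42}]'| grep force
python3 -m jog '[{"tx":0,"ty":-0.03,"tz":0,"ax":0,"ay":0,"az":0.04,"hand":0.42}]'| grep force
python3 - <<'E'
from h import *
from bench import *
s=snapshot("top");c=snapshot("scene")
st=sense();print(inpl(st["tool_pos"]),st["ft_force"])
print("jaw",jawpx(s))
a=cv2.resize(c["pixels"][200:275,300:400,::-1],None,fx=7,fy=7,interpolation=cv2.INTER_CUBIC)
cv2.imwrite("pics/m11.png",a)
P=pts(s); q=P-SP; q=np.stack([q@D,q@Y,q@N],-1)
m=(np.abs(q[...,1])<48)&(q[...,2]>36)&(q[...,2]<48)&(q[...,0]<-60)&(q[...,0]>-110)&(s["pixels"].max(-1)<140)
print("depth jaw u",np.percentile(q[m][:,0],[2,50,98]),np.median(q[m][:,2]))
E
```

```text
ft_force: [-0.1, -5.0, 1.4]
ft_force: [0.5, -8.4, 1.5]
ft_force: [-0.7, -16.1, 3.3]
ft_force: [2.3, -4.6, 1.1]
ft_force: [1.8, -4.4, 0.9]
ft_force: [0.8, -3.4, 0.7]
ft_force: [1.8, -3.0, 1.1]
ft_force: [0.4, -4.3, 0.3]
[129.33077535  78.31276465 190.54195037] [ 0.72186287 -0.18176002  0.07691675]
jaw [-101.  -79.]
depth jaw u [-98.06864899 -89.03771624 -79.71221897] 43.84430143731669
```

View pics/m11.png

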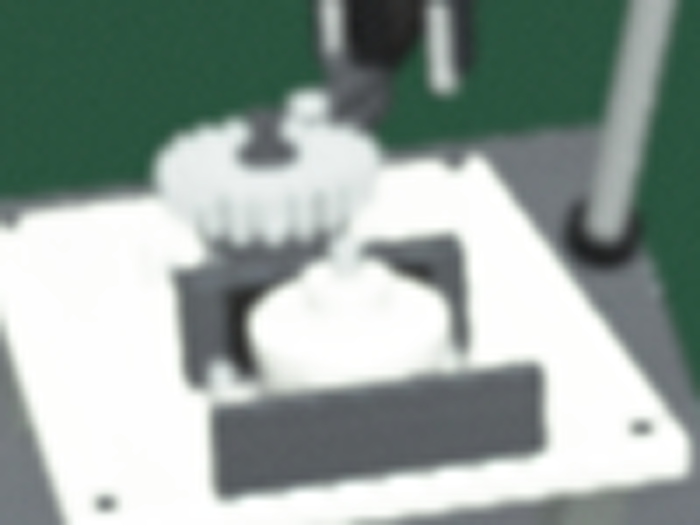

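Twice the push rose to 13–16 N and then dropped as the pawl jumped, while the jaw stayed at -101. That is the hard stop. The picture shows the jaw's dark V face around the housing (crop (245,320) to (430,270)). I'll bring the handle back toward the middle, open, and withdraw.

```bash
python3 -m jog '[{"tx":0.005,"ty":0.105,"tz":0,"ax":0,"ay":0,"az":-0.133,"hand":0.42},{"tx":0.022,"ty":0.208,"tz":0,"ax":0,"ay":0,"az":-0.267,"hand":0.42},{"tx":0.049,"ty":0.309,"tz":0,"ax":0,"ay":0,"az":-0.4,"hand":0.42},{"tx":0.086,"ty":0.407,"tz":0,"ax":0,"ay":0,"az":-0.533,"hand":0.42},{"tx":0.086,"ty":0.407,"tz":0,"ax":0,"ay":0,"az":-0.533,"hand":0.42}]'
python3 -m jog '[{"tx":0,"ty":-0.04,"tz":0,"ax":0,"ay":0,"az":0,"hand":0.6},{"tx":0,"ty":-0.04,"tz":0,"ax":0,"ay":0,"az":0,"hand":0.6},{"tx":0,"ty":-0.04,"tz":0,"ax":0,"ay":0,"az":0,"hand":0.6},{"tx":0,"ty":-0.04,"tz":0,"ax":0,"ay":0,"az":0,"hand":0.6}]'
python3 -m jog '[{"tx":0,"ty":-0.04,"tz":-0.15,"ax":0,"ay":0,"az":0,"hand":0.6},{"tx":0,"ty":-0.04,"tz":-0.3,"ax":0,"ay":0,"az":0,"hand":0.6},{"tx":0,"ty":-0.04,"tz":-0.5,"ax":0,"ay":0,"az":0,"hand":0.6},{"tx":0,"ty":-0.04,"tz":-0.7,"ax":0,"ay":0,"az":0,"hand":0.6},{"tx":0,"ty":-0.04,"tz":-0.7,"ax":0,"ay":0,"az":0,"hand":0.6}]'
python3 -m jog '[{"tx":-0.3,"ty":0.3,"tz":-0.1,"ax":0,"ay":0,"az":0,"hand":0.6},{"tx":-0.3,"ty":0.6,"tz":-0.1,"ax":0,"ay":0,"az":0,"hand":0.6},{"tx":-0.3,"ty":0.9,"tz":-0.1,"ax":0,"ay":0,"az":0,"hand":0.6},{"tx":-0.3,"ty":1,"tz":-0.1,"ax":0,"ay":0,"az":0,"hand":0.6},{"tx":-0.3,"ty":1,"tz":-0.1,"ax":0,"ay":0,"az":0,"hand":0.6}]'
python3 - <<'E'
from h import *
from bench import *
s=snapshot("top");c=snapshot("scene")
st=sense();print(inpl(st["tool_pos"]),st["ft_force"],st["qd"].round(2))
print("jaw",jawpx(s))
a=cv2.resize(s["pixels"][110:250,230:370,::-1],None,fx=4,fy=4,interpolation=cv2.INTER_CUBIC)
b=cv2.resize(c["pixels"],None,fx=1.25,fy=1.25)
cv2.imwrite("pics/m12.png",a);cv2.imwrite("pics/m13.png",b[:,:,::-1])
o=load("pics/top0.npz")["pixels"].astype(int);d=np.abs(s["pixels"].astype(int)-o).max(-1)>50
for n,(x0,x1,y0,y1) in dict(bin=(120,190,175,245),housing=(160,195,258,290),meter=(428,500,192,242),screw=(428,450,255,328)).items(): print(n,d[y0:y1,x0:x1].sum())
E
```

```text
time: 11.92
tool_pos: [444.1, 64.2, 249.7]
tcp_rot: [-176.1, -29.7, -3.9]
ft_force: [-0.5, 0.1, -0.1]
finger_gap: 35.8
time: 12.25
tool_pos: [445.0, 72.5, 250.7]
tcp_rot: [-175.8, -29.6, -4.5]
ft_force: [-0.4, -0.1, 0.4]
finger_gap: 51.0
time: 12.67
tool_pos: [393.0, 74.7, 348.6]
tcp_rot: [-175.7, -30.2, -4.5]
ft_force: [1.3, 0.5, 1.3]
finger_gap: 51.2
time: 13.08
tool_pos: [350.9, -79.9, 322.2]
tcp_rot: [-175.7, -29.2, -4.6]
ft_force: [-0.1, -0.1, -0.6]
finger_gap: 51.6
[ 201.95893367 -119.55369017  304.04107289] [-0.5650315   0.52464128 -0.16268877] [ 5.12 -0.22 -0.28 -1.27 -0.69  5.31]
jaw [-101.  -79.]
bin 0
housing 0
meter 0
screw 0
```

View pics/m12.png

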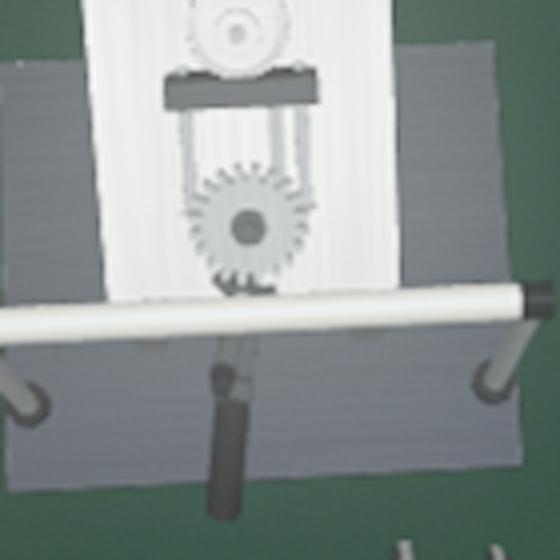

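View pics/m13.png

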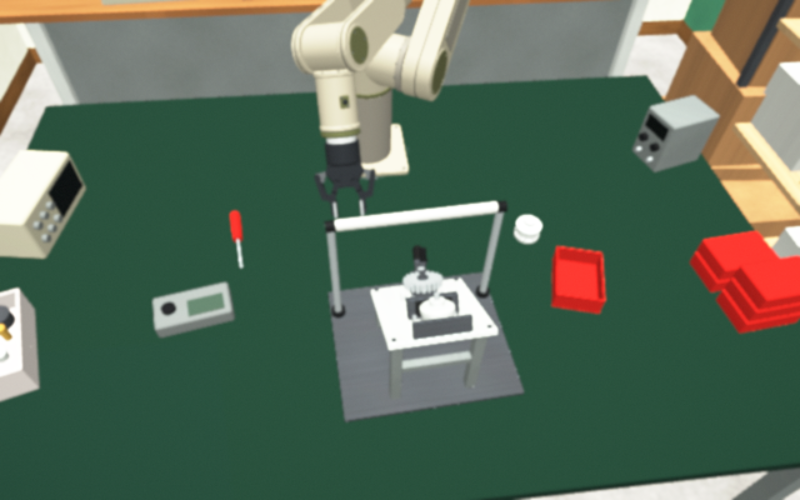

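The knob at (222,378) is left of the handle line (about x=240), roughly 10 mm or 0.2 rad. The jaw touches the housing, the arm is clear, and the bystanders' pixels are unchanged. Handing in.

```bash
python3 -c "
from bench import *
print(hand_in()); print(sense()['ft_force'])"
```

```text
the job is handed in; nothing more can be done
None
the job is handed in; nothing more can be done
```

I flipped the direction lever to the left by pushing its knob with the right finger. I then swung the handle back and forth until the jaw was closed on the housing. After that I opened the gripper and backed well clear. The job was handed in at about 13 s; no verdict is reported.

What the last checks showed:
- **Jaw:** it moved about 22 mm and then stayed put through another drive stroke. On that stroke the push rose to 13–16 N twice and dropped as the pawl jumped teeth, which marks the hard stop. In the top view the jaw touches the housing.
- **Jaw position, a disagreement:** the edge reading ended at u = -101 mm, while I expected the face at -96 mm if it meets the housing at its nearest point. The depth map gave -98 mm. I did not resolve the difference, and relied on the hard stop and the visible contact.
- **Lever:** it is still over to the left, about 10 mm off the handle line, or roughly 0.2 rad.
- **Handle and robot:** the handle is let go near the middle. The arm is well away from everything, with the wrist force under 1 N.
- **Bystanders:** the picture areas around the bin, loose housing, meter and screwdriver are unchanged from the start.

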